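# Bolt the lamp into its assembly fixture past the spring catch

### The job

Lock the lamp into its assembly fixture: with one fingertip press the long spring catch bar right down and keep it held down, and with the other fingertip push the bolt by its upright tab away from its start until it is fully home over the lamp's lug. Only then let go of both, so that the catch springs back up and locks the bolt. Grasp and lift nothing, and leave the lamp and the things standing around where they are.

Things in the scene. Friction and masses are not known exactly. Their poses are not given: they have to be found in the camera images.
- fixture: black plate 300 x 180 x 12 mm, fixed; origin under its centre. +x: the way the bolt slides home (away from the robot, within 25 degrees), +y left of that, z up. Catch bar centred on y = +35 mm, bolt on y = -35 mm; the 40 mm gap between bar and tab holds only low parts. Bridges over the bolt are 38 mm above the bench, its flat bar 34 mm; only bar and tab stand higher. At the +x end: the lamp's nest
- pad_top (a point): the catch bar to press: plain metal, 110 mm along the fixture's x, 30 mm along y, 6 mm thick, its centre at x = -75 mm there; the point is the centre of its top face, 58 mm above the bench when up, 50 mm when right down. It goes straight down without tilting wherever along it one presses; a fingertip may slide along it
- catch (a joint): how far the catch bar is pressed, m: 0 up, 0.008 right down on its stop. The spring pushes back with 3.4 N at the top, 6.6 N at the bottom. Its tooth clears the lugs on the bolt's side from 0.005 on; when up it stops the bolt after 2 mm, and let up half-way it jams the bolt between lugs (at 0.012 and 0.024 of bolt travel)
- bolt_tab (a point): centre of the top edge of the bolt's upright metal tab, 80 mm above the bench. The tab is 10 mm thick along the fixture's x, 30 mm wide along y and stands 46 mm above the bolt's flat bar; push its face on the fixture's -x side, 5 mm from this point. At the start it stands at x = -75 mm in the fixture, beside the middle of the catch bar
- bolt (a joint): travel of the bolt, m, along the fixture's +x: 0 to 0.0015 at the start, 0.036 fully home on its stop. It slides with 1.5 N of friction and stays where it is left. The catch locks it home from 0.034 on
- lamp_centre (a point): centre of the lamp lying loose in the nest, 0.3 to 0.65 kg: an aluminium body 80 x 100 mm and 18 mm high with a clear cover, 32 mm high in all, and a lug 32 mm long, 30 mm wide and 8 mm high on its side towards the bolt. The home bolt's nose stands 4 mm above the lug and does not touch it
- glue_centre (a point): bystander: white plastic glue bottle with a pointed nozzle, 48 mm wide, 130 mm high, standing; the point is on its axis, 50 mm up
- tray_centre (a point): bystander: open blue plastic screw tray 90 x 120 x 45 mm; the point is its centre, 22 mm up
- screwdriver_grip (a point): bystander: screwdriver 190 mm long, lying on the bench; the point is in the middle of its handle
- cover_centre (a point): bystander: spare clear lamp cover 70 x 90 x 20 mm, lying on the bench; the point is its centre

How it is judged:
By the outcome, as a careful person would: the job done as asked, in the order asked, and still so for the second after the job is handed in, with the robot touching nothing.
It also fails if it takes over 48 s, if anything falls off the work surface, if the arm or the gripper's body presses on something with over 40 N, if the wrist force passes 120 N, or if a joint passes its speed limit or range.

### The arm

A 7-joint arm with a two-finger parallel gripper is mounted at the origin on the work surface. World frame = base frame: x ahead of the robot, y to its left, z up, the work surface at z = 0. Lengths are in m, angles in rad, forces in N, time in s.
With the tool pointing down it reaches from about 0.4 to 0.85 m from the base axis. Payload 10.4 kg.
Tool frame: the origin (TCP) lies on the front face of the gripper's body, between the roots of the fingers; the fingertips stand 73 mm ahead of it and the grasp point (between the pads) lies 54 mm ahead of it; x points along the fingers, y is the direction in which the jaws open and shut, and the axes are right-handed (so a half turn about x gives the same grasp; the last joint's range is limited). The gripper opens to 85 mm and grips with 20 to 120 N. Pads are 22 mm wide; open, the fingers measure 114 mm over their backs; the gripper's body (76 mm by 85 mm) begins 54 mm behind the grasp point. The pads swing forward as they close: fully open they stand 13 mm farther back than shut.
Start: joints at [1.278, 0.332, -0.065, 1.46, 0.022, 1.35, -0.088], TCP at [0.167, -0.602, 0.304] pointing down, gripper open.
Joint ranges: [-2.6, 2.6], [-0.5, 2.12], [-1.47, 1.34], [0.16, 2.42], [-1.27, 4.41], [0.06, 2.06], [-2.6, 2.6]. Speed limits (rad/s): [2.22, 2.22, 2.79, 2.79, 3.14, 3.14, 3.14].

### API

Orientations are given as a unit quaternion [x, y, z, w].
In Python, from workcell import manip gives the robot as it stands. The module is installed in compiled form; this text tells all that it offers.
- The arm moves only by the tool arm_command, never from a script. Its argument "moves" is a list that holds one entry, the list of rows, each a list of 5 numbers: the closure, from 0 (fully open) to 1 (shut), then the shift along the tool's x, y, z in units of 25 mm (1.0 is 25 mm), then the turn about the tool's x in degrees. A call has 1 to 12 rows; each row shifts and turns the commanded pose from where the row before left it, along the tool's axes as they then stand; what a row does not reach is not made up. A row lasts 1/12 s, in which the tool goes at most 41.7 mm and 7.16 degrees, less where a joint would pass 70% of its speed; a pose out of reach is approached as far as the arm can. A call is refused whole if a number of a shift passes 1 or a number of a turn 7.16, either way. A call with a gripper value outside its range is refused whole. The fingers move at their own pace and stop on an object; "force" is the grip in N (left out, the last holds). Time passes only in rows, so rows that do not move let the fingers close. It gives the time, the measured TCP pose, the force and the opening at its end, in the units of the state.
- manip.get_obs(): the state, without advancing time (a new reading comes with each control period).
- manip.camera(name): name is "scene" or "top" or "wrist"; returns the picture (384x512x3 uint8, red, green, blue); there is no depth.
- manip.camera_info(name): a dict with "vfov" (degrees; the focal length in pixels is half the picture's height over the tangent of half this angle, whatever the lens; pixels are square), "cx", "cy" (the principal point, pixels), "pose" (4x4, takes a point from camera to world coordinates). Camera axes: x right, y down, z forward; pixel columns grow to the right and rows downward; lengths in m; the calibration is good to about 2 mm. The wrist camera is an equidistant fisheye: a pixel r from the principal point sees the ray r / f radians off the axis. A picture is of the moment at which its call begins: read the wrist's pose just before it. camera_info takes no time and is no camera call; for the wrist camera it gives the pose at the moment of the call.
- manip.hand_in(): hands the job in, once; it reports no verdict.
Trained networks look in the newest picture that a camera, given by its name, has taken for a name from the list of things; names that differ only in an ending like _2 or _b are one class to them, and where a whole thing is asked for, a point or a joint stands for the part that bears it (a point fixed in the world has none). Each returns a list of dicts, best first, with "confidence" (0 to 1); they miss things now and then, are a little off and sometimes report something else, mostly with a low value. They report only what shows in the picture. A call takes as long as a camera call.
- manip.regions_of(query, camera): "mask" (384x512 bool, what is visible of it) and "rect" ([left, top, right, bottom] in pixels, round what is visible of it).
- manip.pinpoint(query, camera): "pixel" ([row, column] in pixels: a listed point, or the origin of a listed thing).
The state is a dict: "clock": time; "joint_pos": joint angles; "joint_velocities": joint speeds; "tau": joint torques, N m; "position": TCP position; "ee_rot": TCP orientation; "ft_force": force on the tool from outside, world axes, zero at the start; "torque": the same for the moment, N m; "grip_width": opening from 0.0 (shut) to 1.0 (fully open).
Only numpy, scipy, OpenCV 4.12 (cv2) and the standard library are available. Lean on these libraries where they do the work, as an engineer would, in place of code of your own. Each camera call takes 0.05 s, during which the arm holds its last target.

## Working session

There is one attempt and no reset: what is moved stays moved. The work goes in short steps, Python scripts to look and compute and a tool call to move; the robot and the scene stay as the last step left them, time stands still between calls to the robot, and variables do not carry over. Pictures are saved under pics/ and viewed, and the job is handed in when it is done.

Besides the shell and the picture viewer there is one more tool, called after "Emit:" by a JSON object that holds its "fn" and its "kwargs", one argument or row to a line. arm_command: Moves the arm, as the interface text tells. Its arguments: {"type":"object","properties":{"moves":{"type":"array","items":{"type":"array","items":{"type":"array","items":{"type":"number"}}}},"force":{"type":"number"}},"required":["moves"]}

```bash
mkdir -p pics
cat > h.py <<'E'
import numpy as np, cv2
from workcell import manip
def ray(cam,px,info=None):
    i=info or manip.camera_info(cam); r,c=px
    P=np.array(i["pose"]); f=192/np.tan(np.radians(i["vfov"])/2)
    u,v=c-i["cx"],r-i["cy"]
    if cam=="wrist":
        rr=np.hypot(u,v); t=rr/f
        d=np.array([u/rr*np.sin(t),v/rr*np.sin(t),np.cos(t)]) if rr>0 else np.array([0,0,1.])
    else: d=np.array([u/f,v/f,1.])
    d=P[:3,:3]@d; return P[:3,3],d/np.linalg.norm(d)
def atz(cam,px,z,info=None):
    o,d=ray(cam,px,info); return o+d*(z-o[2])/d[2]
def save(cam,n):
    im=manip.camera(cam); cv2.imwrite(f"pics/{n}.png",cv2.cvtColor(im,cv2.COLOR_RGB2BGR)); return im
E
python3 - <<'E'
from h import *
o=manip.get_obs(); print(o)
Z=dict(pad_top=.058,bolt_tab=.080,lamp_centre=.03,glue_centre=.05,tray_centre=.022,screwdriver_grip=.015,cover_centre=.01)
for c in ["scene","top"]:
    save(c,c+"0"); i=manip.camera_info(c); print(c,i["vfov"],np.round(i["pose"],3).tolist())
    for q,z in Z.items():
        for r in manip.pinpoint(q,c)[:2]:
            print(q,round(r["confidence"],2),np.round(r["pixel"],1),np.round(atz(c,r["pixel"],z),4))
E
```

```text
{'clock': 0.0, 'joint_pos': array([ 1.27842085,  0.33290002, -0.06469134,  1.46093152,  0.02160521,
        1.3498742 , -0.08850305]), 'joint_velocities': array([ 0.00211975, -0.00128787, -0.00027708, -0.00011472,  0.00091449,
       -0.00020977, -0.00042035]), 'tau': array([-1.60676642e-03, -6.25449729e+01,  4.83984605e-02, -3.91603875e+01,
        1.61266036e-02,  9.96963121e-03,  2.66891874e-05]), 'position': array([ 0.16649654, -0.60214487,  0.30310292]), 'ee_rot': array([-0.70059061, -0.09558733,  0.70077548, -0.09460223]), 'ft_force': array([ 0.91652127, -0.83045461,  0.08010152]), 'torque': array([-0.04022321,  0.04191753,  0.03245235]), 'grip_width': 1.0000490197261096}
scene 46.66424727187811 [[-0.082, 0.525, -0.847, 1.466], [0.997, 0.042, -0.07, 0.079], [-0.001, -0.85, -0.527, 0.633], [0.0, 0.0, 0.0, 1.0]]
pad_top 0.87 [186.4 232.9] [ 0.5375 -0.0398  0.058 ]
bolt_tab 0.79 [170.9 210. ] [ 0.5037 -0.1012  0.08  ]
lamp_centre 0.75 [236.3 201.6] [ 0.7051 -0.09    0.03  ]
glue_centre 0.85 [199.3 311.7] [0.568  0.1529 0.05  ]
tray_centre 0.8 [207.  136.1] [ 0.5937 -0.2717  0.022 ]
tray_centre 0.62 [183.5 236.2] [ 0.4641 -0.0402  0.022 ]
screwdriver_grip 0.73 [202.9 311.1] [0.5307 0.1552 0.015 ]
screwdriver_grip 0.59 [182.2 145.8] [ 0.4655 -0.2851  0.015 ]
cover_centre 0.85 [243.8 286.7] [0.6912 0.0965 0.01  ]
top 47.78307334812661 [[-0.01, -0.982, 0.186, 0.403], [-1.0, 0.011, 0.007, -0.004], [-0.009, -0.186, -0.982, 0.99], [0.0, 0.0, 0.0, 1.0]]
pad_top 0.69 [211.2 262.8] [ 0.5269 -0.0238  0.058 ]
bolt_tab 0.81 [216.5 297.4] [ 0.5119 -0.0961  0.08  ]
lamp_centre 0.81 [143.3 291.2] [ 0.687 -0.092  0.03 ]
glue_centre 0.87 [188.7 183.3] [0.5799 0.1509 0.05  ]
glue_centre 0.55 [185.6 282.8] [ 0.5844 -0.069   0.05  ]
tray_centre 0.69 [186.4 372.1] [ 0.5856 -0.2734  0.022 ]
```

Run:
```python
import cv2
for n,(r0,r1,c0,c1) in dict(scene0=(100,300,90,360),top0=(80,280,150,410)).items():
    im=cv2.imread(f"pics/{n}.png")[r0:r1,c0:c1]; cv2.imwrite(f"pics/{n}_z.png",cv2.resize(im,None,fx=2.9,fy=2.9,interpolation=cv2.INTER_CUBIC))
```

```text
(no output)
```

View pics/scene0_z.png

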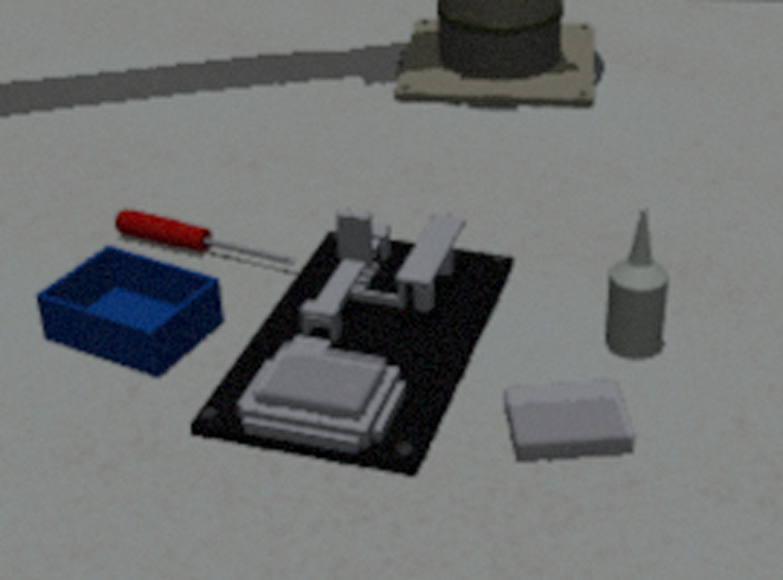

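View pics/top0_z.png

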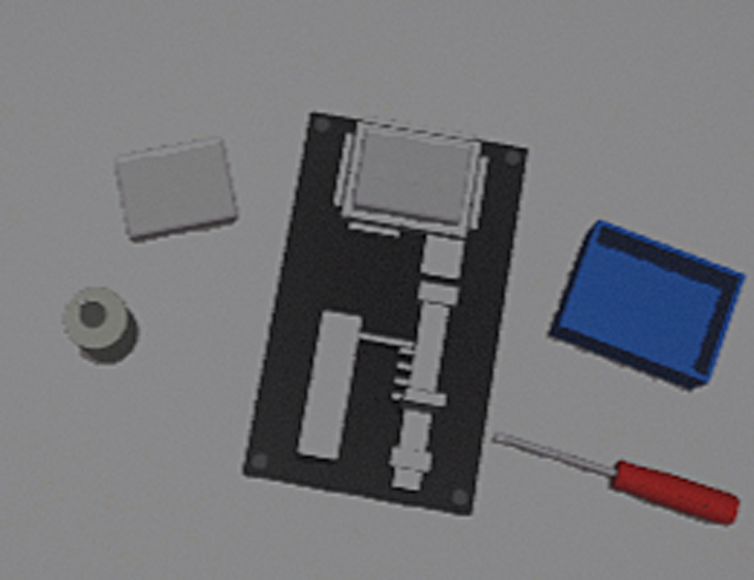

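View pics/top0.png

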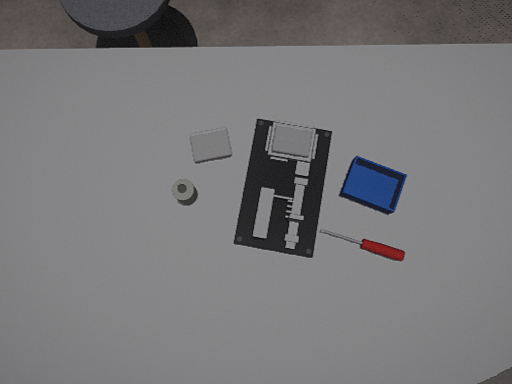

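```bash
cat >> h.py <<'E'
from scipy.optimize import least_squares
def project(cam,p):
    i=manip.camera_info(cam);P=np.array(i["pose"]);f=192/np.tan(np.radians(i["vfov"])/2)
    q=P[:3,:3].T@(np.array(p)-P[:3,3]); return np.array([q[1]/q[2]*f+i["cy"],q[0]/q[2]*f+i["cx"]])
def fx(p,x,y,z):
    c,s=np.cos(p[2]),np.sin(p[2]); return [p[0]+c*x-s*y,p[1]+s*x+c*y,z]
E
python3 - <<'E'
from h import *
for c in ["top","scene"]:
    im=cv2.imread(f"pics/{c}0.png"); g=cv2.cvtColor(im,cv2.COLOR_BGR2GRAY)
    rs=manip.regions_of("fixture",c)[:1]
    print(c,[(r["confidence"],r["rect"]) for r in rs])
# manual corners (zoom) -> pixels [row,col], order: far-left, far-right, near-right, near-left
cor={"top":[(310,112),(527,148),(471,515),(245,475)],"scene":[(413,475),(192,432),(331,233),(513,259)]}
off={"top":(80,150),"scene":(100,90)}
F=[(.15,.09),(.15,-.09),(-.15,-.09),(-.15,.09)]
obs={c:[(y/2.9+off[c][0],x/2.9+off[c][1]) for x,y in v] for c,v in cor.items()}
def res(p,cams):
    return np.concatenate([project(c,fx(p,*f,.012 if c=='top' or k!=9 else 0))-np.array(o) for c in cams for k,(f,o) in enumerate(zip(F,obs[c]))])
for cams in (["top"],["scene"],["top","scene"]):
    s=least_squares(lambda p:res(p,cams),[.58,-.06,-.1]); p=s.x
    print(cams,np.round(p,4),np.degrees(p[2]).round(2),np.round(s.fun,1))
    print(" pad",np.round(fx(p,-.075,.035,.058),4)," tab",np.round(fx(p,-.075,-.035,.08),4))
# overlay
for c in ["top","scene"]:
    im=cv2.imread(f"pics/{c}0.png"); im=cv2.resize(im,None,fx=4,fy=4,interpolation=cv2.INTER_CUBIC)
    def poly(pts,col):
        q=[(project(c,fx(p,*a))[::-1]+.5)*4-.5 for a in pts]; cv2.polylines(im,[np.int32(np.round(q))],True,col,1)
    poly([(*f,.012) for f in F],(0,255,0))
    poly([(-.13,.02,.058),(-.02,.02,.058),(-.02,.05,.058),(-.13,.05,.058)],(0,0,255))
    poly([(-.08,-.05,.08),(-.07,-.05,.08),(-.07,-.02,.08),(-.08,-.02,.08)],(255,255,0))
    q=(project(c,fx(p,-.04,0,.05))[::-1]*4).astype(int)
    cv2.imwrite(f"pics/{c}_ov.png",im[max(q[1]-280,0):q[1]+280,q[0]-300:q[0]+300])
E
```

```text
top [(0.78, [230.2, 115.2, 331.1, 259.2])]
scene [(0.71, [157.5, 172.4, 266.4, 263.3])]
['top'] [ 0.5908 -0.0744 -0.185 ] -10.6 [-0.3 -0.3 -0.3  0.3  0.4  0.8  0.1 -0.8]
 pad [ 0.5235 -0.0262  0.058 ]  tab [ 0.5106 -0.095   0.08  ]
['scene'] [ 0.6029 -0.0726 -0.1909] -10.94 [-0.4  1.2 -0.4 -1.6  0.  -0.6  0.5  0.9]
 pad [ 0.5359 -0.024   0.058 ]  tab [ 0.5226 -0.0928  0.08  ]
['top', 'scene'] [ 0.594  -0.0742 -0.1872] -10.73 [-1.7 -0.2 -1.5  0.3 -1.   0.4 -1.5 -1.1 -3.3  1.3 -2.9 -1.1 -1.6 -0.8
 -1.4  0.3]
 pad [ 0.5268 -0.0258  0.058 ]  tab [ 0.5138 -0.0946  0.08  ]
```

View pics/top_ov.png

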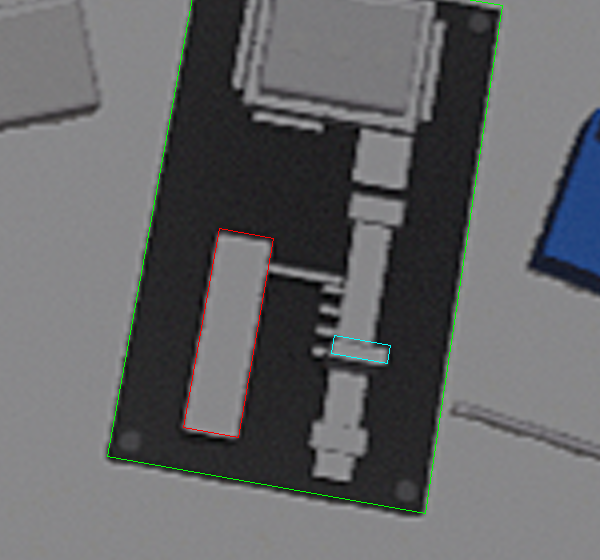

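View pics/scene_ov.png

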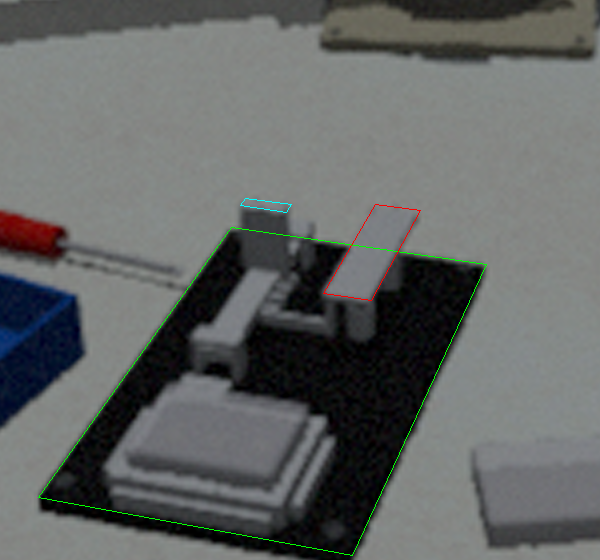

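```bash
cat >> h.py <<'E'
from scipy.spatial.transform import Rotation as R
def plan(p,X,Y,ztcp):
    """shift in tool units to put TCP at fixture X,Y, height; and turn"""
    o=manip.get_obs(); M=R.from_quat(o["ee_rot"]).as_matrix()
    d=np.array(fx(p,X,Y,ztcp))-o["position"]
    fy=np.array([-np.sin(p[2]),np.cos(p[2]),0])
    y=M[:,1]; a=np.degrees(np.arctan2(fy@M[:,2],fy@y)); a=(a+90)%180-90
    print("t",round(o["clock"],2),"pos",o["position"].round(4),"F",o["ft_force"].round(1),"gw",round(o["grip_width"],3))
    print("tool x,y,z",M.T.round(3).tolist()); print("units",(M.T@d/.025).round(2),"turn deg",a.round(2))
    c,s=np.cos(p[2]),np.sin(p[2]);e=o["position"][:2]-p[:2]
    print("tcp in fixture mm",(1000*np.array([c*e[0]+s*e[1],-s*e[0]+c*e[1]])).round(1))
p0=np.array([.592,-.0743,-.187])
E
python3 -c "
from h import *
plan(p0,-.105,0,.25)"
```

```text
t 0.9 pos [ 0.1666 -0.6024  0.304 ] F [ 0.2 -0.5  1.2] gw 0.999
tool x,y,z [[0.0, -0.0, -1.0], [0.267, -0.964, 0.0], [-0.964, -0.267, -0.0]]
units [  2.16 -17.68 -18.26] turn deg 26.17
tcp in fixture mm [-319.8 -598. ]
```

Emit:
{"fn": "arm_command", "kwargs": {
  "moves": [
    [[0.35,0,0,0,6.54],[0.35,0,0,0,6.54],[0.35,0,0,0,6.54],[0.35,0,0,0,6.55],[0.35,0,0,0,0]]
  ]
}}

```text
clock: 1.32
position: [0.1667, -0.6024, 0.304]
ee_rot: [0.704, -0.068, -0.704, -0.068]
ft_force: [0.1, 0.3, 0.2]
grip_width: 0.648
```

```bash
python3 -c "
from h import *
plan(p0,-.105,0,.25)"
```

```text
t 1.32 pos [ 0.1667 -0.6024  0.304 ] F [0.1 0.3 0.2] gw 0.648
tool x,y,z [[-0.0, -0.0, -1.0], [-0.191, -0.982, 0.0], [-0.982, 0.191, -0.0]]
units [  2.16 -23.96  -8.46] turn deg -0.3
tcp in fixture mm [-319.7 -598. ]
```

Emit:
{"fn": "arm_command", "kwargs": {
  "moves": [
    [[0.35,0,-1,-0.35,0],[0.35,0,-1,-0.35,0],[0.35,0,-1,-0.35,0],[0.35,0,-1,-0.35,0],[0.35,0,-1,-0.35,0],[0.35,0,-1,-0.35,0],[0.35,0,-1,-0.35,0],[0.35,0,-1,-0.35,0],[0.35,0,-1,-0.35,0],[0.35,0,-1,-0.35,0],[0.35,0,-1,-0.35,0],[0.35,0,-1,-0.35,0]]
  ]
}}

```text
clock: 2.32
position: [0.326, -0.3259, 0.3041]
ee_rot: [0.704, -0.065, -0.704, -0.064]
ft_force: [0.9, 0.4, 0.1]
grip_width: 0.653
```

Emit:
{"fn": "arm_command", "kwargs": {
  "moves": [
    [[0.35,0.18,-1,-0.35,0],[0.35,0.18,-1,-0.35,0],[0.35,0.18,-1,-0.35,0],[0.35,0.18,-1,-0.35,0],[0.35,0.18,-1,-0.35,0],[0.35,0.18,-1,-0.35,0],[0.35,0.18,-1,-0.35,0],[0.35,0.18,-1,-0.35,0],[0.35,0.18,-1,-0.35,0],[0.35,0.18,-1,-0.35,0],[0.35,0.18,-1,-0.35,0],[0.35,0.18,-0.96,-0.06,0]]
  ]
}}

```text
clock: 3.32
position: [0.4783, -0.0503, 0.2499]
ee_rot: [0.705, -0.064, -0.704, -0.064]
ft_force: [-0.0, 0.8, -0.3]
grip_width: 0.646
```

Emit:
{"fn": "arm_command", "kwargs": {
  "moves": [
    [[0.35,0,0,0,0],[0.35,0,0,0,0],[0.35,0,0,0,0]]
  ]
}}

```text
clock: 3.57
position: [0.477, -0.0521, 0.25]
ee_rot: [-0.704, 0.065, 0.704, 0.065]
ft_force: [-1.2, -0.1, -0.6]
grip_width: 0.643
```

Run:
```python
from h import *
plan(p0,-.105,0,.25)
i=manip.camera_info("wrist"); save("wrist","w1"); print(i["vfov"],np.round(i["pose"],3).tolist())
for q,z in dict(pad_top=.058,bolt_tab=.08,lamp_centre=.03).items():
    for r in manip.pinpoint(q,"wrist")[:1]: print(q,r["confidence"],r["pixel"],atz("wrist",r["pixel"],z,i).round(4), np.round(fx(p0,-.075,.035 if q=='pad_top' else -.035,z),4))
save("scene","s1")
```

```text
t 3.57 pos [ 0.477  -0.0521  0.25  ] F [-1.2 -0.1 -0.6] gw 0.643
tool x,y,z [[-0.0, -0.0, -1.0], [-0.184, -0.983, 0.0], [-0.983, 0.184, -0.0]]
units [-0.    0.02 -0.48] turn deg 0.12
tcp in fixture mm [-117.1    0.4]
65.70646984690485 [[-0.183, -0.931, -0.317, 0.559], [-0.983, 0.174, 0.058, -0.067], [0.001, 0.322, -0.947, 0.321], [0.0, 0.0, 0.0, 1.0]]
pad_top 0.72 [139.6, 212.6] [ 0.5274 -0.0252  0.058 ] [ 0.5248 -0.026   0.058 ]
bolt_tab 0.98 [146.7, 297.4] [ 0.5116 -0.0961  0.08  ] [ 0.5118 -0.0947  0.08  ]
```

View pics/w1.png

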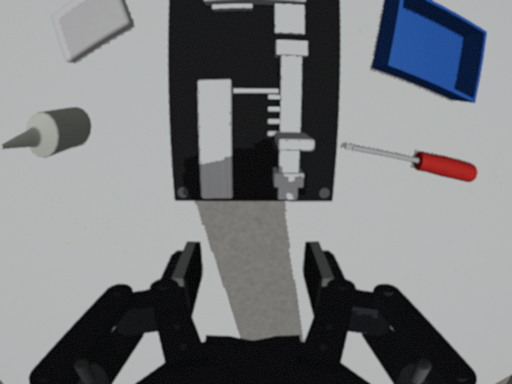

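Emit:
{"fn": "arm_command", "kwargs": {
  "moves": [
    [[0.35,0,0,-0.24,0],[0.35,0,0,-0.24,0],[0.35,0.7,0,0,0],[0.35,0.7,0,0,0],[0.35,0.7,0,0,0],[0.35,0.7,0,0,0],[0.35,0.7,0,0,0],[0.35,0.7,0,0,0],[0.35,0,0,0,0],[0.35,0,0,0,0],[0.35,0,0,0,0]]
  ]
}}

```text
clock: 4.73
position: [0.4897, -0.0538, 0.1458]
ee_rot: [0.704, -0.066, -0.704, -0.066]
ft_force: [0.2, 0.5, 0.7]
grip_width: 0.647
```

Run:
```python
from h import *
plan(p0,-.105,0,.12)
im=save("scene","s2"); cv2.imwrite("pics/s2z.png",cv2.resize(cv2.cvtColor(im,cv2.COLOR_RGB2BGR)[80:260,150:330],None,fx=3.3,fy=3.3,interpolation=cv2.INTER_CUBIC))
save("wrist","w2")
```

```text
t 4.73 pos [ 0.4897 -0.0538  0.1458] F [0.2 0.5 0.7] gw 0.647
tool x,y,z [[0.001, 0.0, -1.0], [-0.186, -0.983, -0.0], [-0.983, 0.186, -0.001]]
units [1.03 0.05 0.03] turn deg 0.01
tcp in fixture mm [-104.3    1.2]
```

View pics/s2z.png

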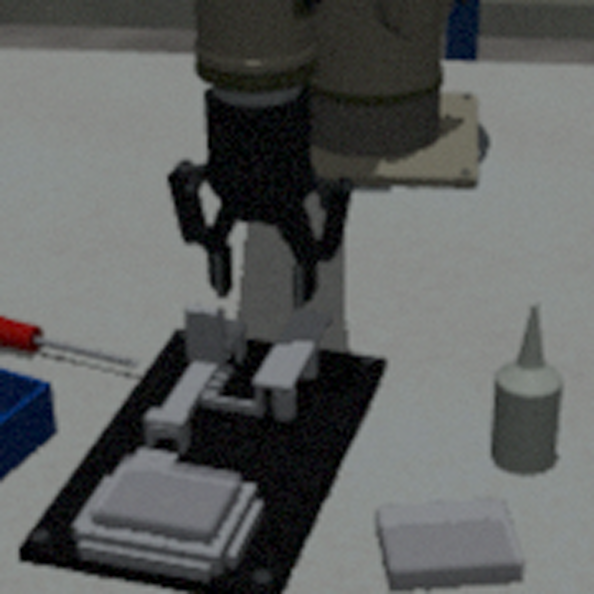

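View pics/w2.png

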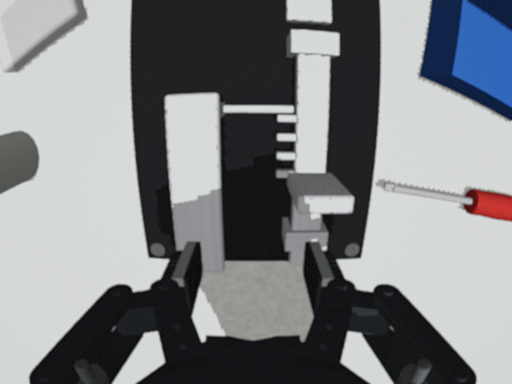

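Emit:
{"fn": "arm_command", "kwargs": {
  "moves": [
    [[0.35,0.2,0,0,0],[0.35,0.2,0.05,0,0],[0.35,0.2,0,0,0],[0.35,0,0,0,0],[0.35,0,0,0,0],[0.35,0,0,0,0]]
  ]
}}

```text
clock: 5.33
position: [0.4887, -0.055, 0.1299]
ee_rot: [-0.704, 0.066, 0.704, 0.066]
ft_force: [-0.2, 1.0, 0.6]
grip_width: 0.65
```

Emit:
{"fn": "arm_command", "kwargs": {
  "moves": [
    [[0.35,0.1,0,0,0],[0.35,0,0,0,0],[0.35,0,0,0,0]]
  ]
}}

```text
clock: 5.58
position: [0.4887, -0.055, 0.1273]
ee_rot: [-0.704, 0.066, 0.704, 0.066]
ft_force: [-0.4, -0.0, -0.4]
grip_width: 0.652
```

Emit:
{"fn": "arm_command", "kwargs": {
  "moves": [
    [[0.35,0.1,0,0,0],[0.35,0,0,0,0],[0.35,0,0,0,0]]
  ]
}}

```text
clock: 5.83
position: [0.4889, -0.055, 0.1251]
ee_rot: [0.704, -0.066, -0.704, -0.066]
ft_force: [0.1, 0.2, 3.5]
grip_width: 0.653
```

Emit:
{"fn": "arm_command", "kwargs": {
  "moves": [
    [[0.35,0.1,0,0,0],[0.35,0,0,0,0],[0.35,0,0,0,0]]
  ]
}}

```text
clock: 6.08
position: [0.4889, -0.055, 0.1225]
ee_rot: [0.704, -0.066, -0.704, -0.066]
ft_force: [0.1, 1.1, 4.0]
grip_width: 0.647
```

Emit:
{"fn": "arm_command", "kwargs": {
  "moves": [
    [[0.35,0.1,0,0,0],[0.35,0.05,0,0,0],[0.35,0,0,0,0],[0.35,0,0,0,0]]
  ]
}}

```text
clock: 6.42
position: [0.4889, -0.0549, 0.1188]
ee_rot: [0.704, -0.066, -0.704, -0.066]
ft_force: [-1.1, 0.3, 5.7]
grip_width: 0.654
```

Emit:
{"fn": "arm_command", "kwargs": {
  "moves": [
    [[0.35,0.05,0,0,0],[0.35,0,0,0,0],[0.35,0,0,0,0]]
  ]
}}

```text
clock: 6.67
position: [0.489, -0.0548, 0.1182]
ee_rot: [0.704, -0.066, -0.704, -0.066]
ft_force: [-4.8, 0.4, 14.0]
grip_width: 0.649
```

Emit:
{"fn": "arm_command", "kwargs": {
  "moves": [
    [[0.35,0.04,0,0,0],[0.35,0,0,0,0],[0.35,0,0,0,0]]
  ]
}}

```text
clock: 6.92
position: [0.489, -0.0547, 0.1178]
ee_rot: [0.704, -0.066, -0.704, -0.066]
ft_force: [-8.6, 0.9, 24.0]
grip_width: 0.65
```

Emit:
{"fn": "arm_command", "kwargs": {
  "moves": [
    [[0.35,-0.02,0,-0.08,0],[0.35,0,0,-0.08,0],[0.35,0,0,-0.08,0],[0.35,0,0,-0.08,0],[0.35,0,0,-0.08,0],[0.35,0,0,0,0],[0.35,0,0,0,0]]
  ]
}}

```text
clock: 7.5
position: [0.4969, -0.056, 0.1178]
ee_rot: [-0.702, 0.066, 0.706, 0.065]
ft_force: [-17.4, 2.5, 30.0]
grip_width: 0.646
```

Run:
```python
from h import *
plan(p0,-.055,0,.1185)
im=save("scene","s3"); cv2.imwrite("pics/s3z.png",cv2.resize(cv2.cvtColor(im,cv2.COLOR_RGB2BGR)[110:250,160:300],None,fx=4,fy=4,interpolation=cv2.INTER_CUBIC))
```

```text
t 7.5 pos [ 0.4969 -0.056   0.1178] F [-17.4   2.5  30. ] gw 0.646
tool x,y,z [[-0.005, -0.0, -1.0], [-0.185, -0.983, 0.001], [-0.983, 0.185, 0.004]]
units [-0.04  0.01 -1.68] turn deg 0.08
tcp in fixture mm [-96.9   0.3]
```

View pics/s3z.png

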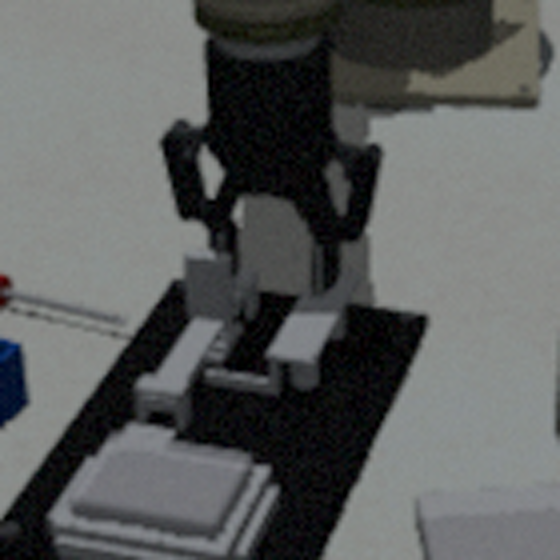

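Emit:
{"fn": "arm_command", "kwargs": {
  "moves": [
    [[0.35,-0.04,0,0,0],[0.35,0,0,0,0],[0.35,0,0,0,0]]
  ]
}}

```text
clock: 7.8
position: [0.4973, -0.0563, 0.1182]
ee_rot: [-0.703, 0.066, 0.705, 0.066]
ft_force: [-11.7, 2.2, 17.1]
grip_width: 0.651
```

Emit:
{"fn": "arm_command", "kwargs": {
  "moves": [
    [[0.35,-0.01,0,-0.08,0],[0.35,0,0,-0.08,0],[0.35,0,0,-0.08,0],[0.35,0,0,-0.08,0],[0.35,0,0,0,0],[0.35,0,0,0,0]]
  ]
}}

```text
clock: 8.3
position: [0.505, -0.0578, 0.1182]
ee_rot: [-0.703, 0.066, 0.705, 0.066]
ft_force: [-10.5, 1.8, 16.4]
grip_width: 0.648
```

Run:
```python
from h import *
plan(p0,-.055,0,.1185)
```

```text
t 8.3 pos [ 0.505  -0.0578  0.1182] F [-10.5   1.8  16.4] gw 0.648
tool x,y,z [[-0.004, -0.0, -1.0], [-0.185, -0.983, 0.001], [-0.983, 0.185, 0.004]]
units [-0.02  0.   -1.34] turn deg 0.05
tcp in fixture mm [-88.5  -0. ]
```

Emit:
{"fn": "arm_command", "kwargs": {
  "moves": [
    [[0.35,0,0,-0.08,0],[0.35,0,0,-0.08,0],[0.35,0,0,-0.08,0],[0.35,0,0,-0.08,0],[0.35,0,0,-0.08,0],[0.35,0,0,0,0]]
  ]
}}

```text
clock: 8.8
position: [0.5148, -0.0597, 0.1183]
ee_rot: [-0.703, 0.066, 0.706, 0.066]
ft_force: [-12.7, 0.4, 18.5]
grip_width: 0.65
```

Run:
```python
from h import *
plan(p0,-.055,0,.1185)
im=save("scene","s4"); cv2.imwrite("pics/s4z.png",cv2.resize(cv2.cvtColor(im,cv2.COLOR_RGB2BGR)[110:250,160:300],None,fx=4,fy=4,interpolation=cv2.INTER_CUBIC))
```

```text
t 8.8 pos [ 0.5148 -0.0597  0.1183] F [-12.7   0.4  18.5] gw 0.65
tool x,y,z [[-0.004, -0.0, -1.0], [-0.185, -0.983, 0.001], [-0.983, 0.185, 0.004]]
units [-0.01  0.   -0.94] turn deg 0.05
tcp in fixture mm [-78.6  -0. ]
```

View pics/s4z.png

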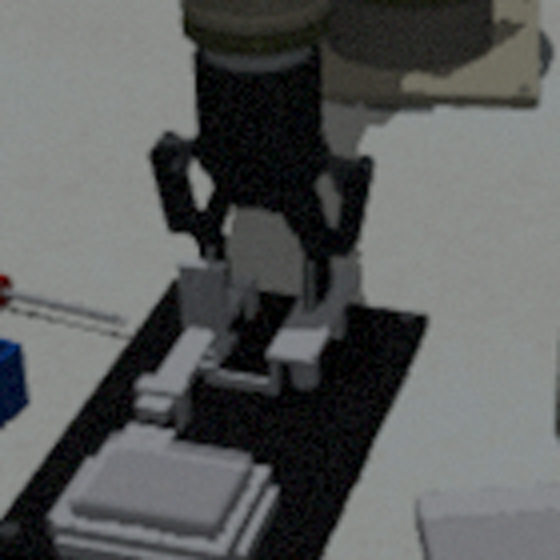

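Emit:
{"fn": "arm_command", "kwargs": {
  "moves": [
    [[0.35,0,0,-0.08,0],[0.35,0,0,-0.08,0],[0.35,0,0,-0.08,0],[0.35,0,0,-0.08,0],[0.35,0,0,-0.08,0],[0.35,0,0,0,0]]
  ]
}}

```text
clock: 9.35
position: [0.5246, -0.0615, 0.1183]
ee_rot: [-0.702, 0.066, 0.706, 0.066]
ft_force: [-12.5, 1.3, 18.9]
grip_width: 0.654
```

Emit:
{"fn": "arm_command", "kwargs": {
  "moves": [
    [[0.35,0,0,-0.08,0],[0.35,0,0,-0.08,0],[0.35,0,0,-0.08,0],[0.35,0,0,-0.08,0],[0.35,0,0,0,0]]
  ]
}}

```text
clock: 9.77
position: [0.5323, -0.0629, 0.1183]
ee_rot: [-0.702, 0.066, 0.706, 0.066]
ft_force: [-13.9, 1.0, 18.6]
grip_width: 0.652
```

Run:
```python
from h import *
plan(p0,-.055,0,.1185)
im=save("scene","s5"); cv2.imwrite("pics/s5z.png",cv2.resize(cv2.cvtColor(im,cv2.COLOR_RGB2BGR)[110:250,160:300],None,fx=4,fy=4,interpolation=cv2.INTER_CUBIC))
```

```text
t 9.77 pos [ 0.5323 -0.0629  0.1183] F [-13.9   1.   18.6] gw 0.652
tool x,y,z [[-0.005, -0.0, -1.0], [-0.185, -0.983, 0.001], [-0.983, 0.185, 0.005]]
units [-0.01  0.   -0.23] turn deg 0.05
tcp in fixture mm [-60.8   0.1]
```

View pics/s5z.png

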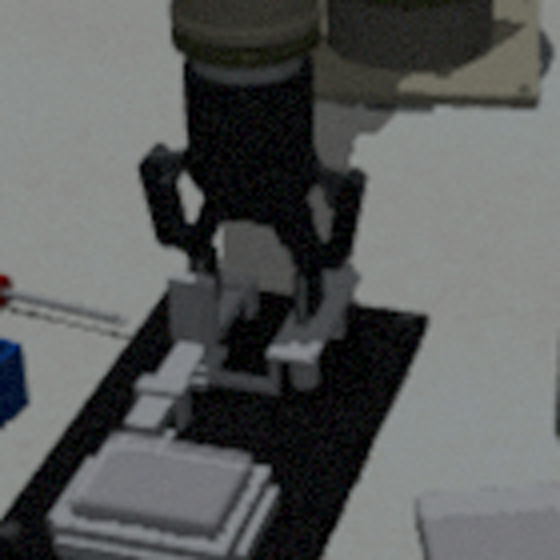

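Emit:
{"fn": "arm_command", "kwargs": {
  "moves": [
    [[0.35,0,0,-0.06,0],[0.35,0,0,-0.06,0],[0.35,0,0,0,0]]
  ]
}}

```text
clock: 10.07
position: [0.5353, -0.0635, 0.1184]
ee_rot: [-0.702, 0.066, 0.706, 0.066]
ft_force: [-13.0, 1.9, 19.0]
grip_width: 0.651
```

Emit:
{"fn": "arm_command", "kwargs": {
  "moves": [
    [[0.35,0,0,-0.04,0],[0.35,0,0,-0.04,0],[0.35,0,0,0,0]]
  ]
}}

```text
clock: 10.32
position: [0.5358, -0.0635, 0.1182]
ee_rot: [-0.701, 0.066, 0.707, 0.065]
ft_force: [-23.3, 2.9, 27.8]
grip_width: 0.651
```

Emit:
{"fn": "arm_command", "kwargs": {
  "moves": [
    [[0.35,0,0,-0.04,0],[0.35,0,0,0,0],[0.35,0,0,0,0]]
  ]
}}

```text
clock: 10.57
position: [0.5379, -0.0639, 0.1183]
ee_rot: [-0.702, 0.066, 0.706, 0.065]
ft_force: [-14.5, 1.7, 20.5]
grip_width: 0.652
```

Run:
```python
from h import *
plan(p0,-.055,0,.1185)
im=save("scene","s6"); cv2.imwrite("pics/s6z.png",cv2.resize(cv2.cvtColor(im,cv2.COLOR_RGB2BGR)[120:240,160:280],None,fx=4.8,fy=4.8,interpolation=cv2.INTER_CUBIC))
```

```text
t 10.57 pos [ 0.5379 -0.0639  0.1183] F [-14.5   1.7  20.5] gw 0.652
tool x,y,z [[-0.005, -0.0, -1.0], [-0.185, -0.983, 0.001], [-0.983, 0.185, 0.005]]
units [-0.01  0.01 -0.  ] turn deg 0.06
tcp in fixture mm [-55.1   0.1]
```

View pics/s6z.png

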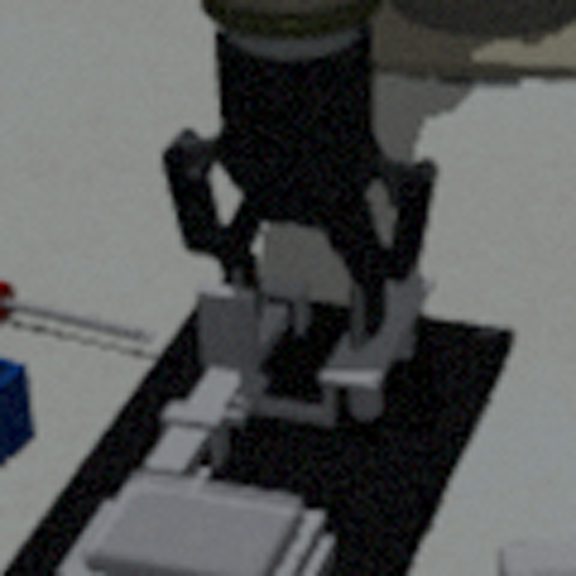

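Emit:
{"fn": "arm_command", "kwargs": {
  "moves": [
    [[0.35,0,0,-0.04,0],[0.35,0,0,0,0],[0.35,0,0,0,0]]
  ]
}}

```text
clock: 10.87
position: [0.5381, -0.0639, 0.1183]
ee_rot: [-0.702, 0.066, 0.707, 0.065]
ft_force: [-21.2, 2.2, 24.0]
grip_width: 0.648
```

Emit:
{"fn": "arm_command", "kwargs": {
  "moves": [
    [[0.35,0,0,-0.04,0],[0.35,0,0,0,0],[0.35,0,0,0,0]]
  ]
}}

```text
clock: 11.12
position: [0.5394, -0.0641, 0.1183]
ee_rot: [-0.702, 0.066, 0.706, 0.066]
ft_force: [-19.6, 3.0, 23.1]
grip_width: 0.65
```

Emit:
{"fn": "arm_command", "kwargs": {
  "moves": [
    [[0.35,0,0,-0.04,0],[0.35,0,0,0,0],[0.35,0,0,0,0]]
  ]
}}

```text
clock: 11.37
position: [0.5395, -0.0642, 0.1182]
ee_rot: [-0.701, 0.066, 0.707, 0.066]
ft_force: [-25.0, 3.7, 28.2]
grip_width: 0.655
```

Emit:
{"fn": "arm_command", "kwargs": {
  "moves": [
    [[0.35,0,0,-0.04,0],[0.35,0,0,0,0],[0.35,0,0,0,0]]
  ]
}}

```text
clock: 11.62
position: [0.5397, -0.0642, 0.1182]
ee_rot: [-0.7, 0.066, 0.708, 0.065]
ft_force: [-30.1, 4.8, 33.8]
grip_width: 0.65
```

Run:
```python
from h import *
plan(p0,-.055,0,.1185)
i=manip.camera_info("wrist")
im=save("wrist","w3")
for r in manip.pinpoint("bolt_tab","wrist")[:2]:
  for z in (.08,):
    q=atz("wrist",r["pixel"],z,i); e=q[:2]-p0[:2]; c,s=np.cos(p0[2]),np.sin(p0[2]); print(r["confidence"],r["pixel"],c*e[0]+s*e[1],-s*e[0]+c*e[1])
save("top","t3")
for r in manip.pinpoint("bolt_tab","top")[:1]:
    q=atz("top",r["pixel"],z); e=q[:2]-p0[:2]; print(r["confidence"],r["pixel"],c*e[0]+s*e[1],-s*e[0]+c*e[1])
```

```text
t 11.62 pos [ 0.5397 -0.0642  0.1182] F [-30.1   4.8  33.8] gw 0.65
tool x,y,z [[-0.011, 0.0, -1.0], [-0.185, -0.983, 0.002], [-0.983, 0.185, 0.01]]
units [-0.01  0.01  0.07] turn deg 0.03
tcp in fixture mm [-53.3   0.2]
0.92 [260.1, 338.1] -0.038192340974708715 -0.03720428838422701
0.23 [213.1, 263.5] -0.08007242520278143 0.03526347368048057
```

View pics/w3.png

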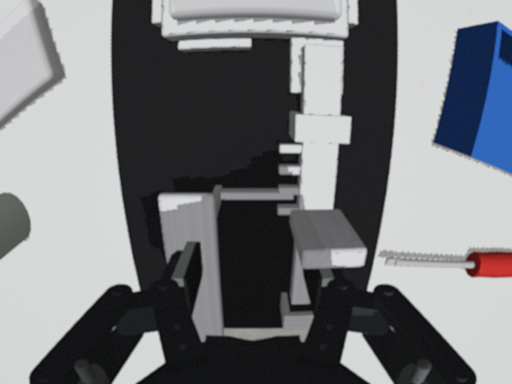

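Emit:
{"fn": "arm_command", "kwargs": {
  "moves": [
    [[0.35,-0.08,0,0,0],[0.35,-0.08,0,0,0],[0.35,-0.08,0,0,0],[0.35,-0.08,0,0,0],[0.35,-0.08,0,0,0],[0.35,-0.08,0,0,0],[0.35,-0.08,0,0,0],[0.35,0,0,0,0]]
  ]
}}

```text
clock: 12.48
position: [0.5398, -0.0645, 0.1293]
ee_rot: [-0.7, 0.066, 0.708, 0.066]
ft_force: [-10.8, 4.3, -3.3]
grip_width: 0.654
```

Emit:
{"fn": "arm_command", "kwargs": {
  "moves": [
    [[0.35,0,0,0.12,0],[0.35,0,0,0.12,0],[0.35,0,0,0.2,0],[0.35,0,0,0.2,0],[0.35,0,0,0,0],[0.35,-0.5,0,0,0],[0.35,-0.7,0,0,0],[0.35,-0.7,0,0,0],[0.35,-0.7,0,0,0],[0.35,-0.7,0,0,0],[0.35,-0.7,0,0,0],[0.35,0,0,0,0]]
  ]
}}

```text
clock: 13.48
position: [0.5297, -0.0623, 0.2368]
ee_rot: [0.706, -0.066, -0.702, -0.066]
ft_force: [-0.1, 0.4, 0.0]
grip_width: 0.651
```

Emit:
{"fn": "arm_command", "kwargs": {
  "moves": [
    [[0.35,0,0,0.8,0],[0.35,0,0,0.8,0],[0.35,0,0,0.8,0],[0.35,0,0,0,0],[0.35,0,0,0,0]]
  ]
}}

```text
clock: 13.9
position: [0.4688, -0.0513, 0.2329]
ee_rot: [0.704, -0.066, -0.704, -0.066]
ft_force: [0.3, 0.5, 0.6]
grip_width: 0.648
```

Run:
```python
from h import *
plan(p0,-.105,0,.25)
c,s=np.cos(p0[2]),np.sin(p0[2])
for cam in ("wrist","top","scene"):
    i=manip.camera_info(cam); im=save(cam,cam+"_end")
    for q,z in dict(bolt_tab=.08,pad_top=.058,lamp_centre=.03).items():
        for r in manip.pinpoint(q,cam)[:1]:
            e=atz(cam,r["pixel"],z,i)[:2]-p0[:2]; print(cam,q,round(r["confidence"],2),np.round(r["pixel"],1),np.round([c*e[0]+s*e[1],-s*e[0]+c*e[1]],4))
a=cv2.imread("pics/scene0.png")[110:250,150:320];b=cv2.imread("pics/scene_end.png")[110:250,150:320]
cv2.imwrite("pics/cmp.png",cv2.resize(np.hstack([a,b]),None,fx=2.3,fy=2.3,interpolation=cv2.INTER_CUBIC))
a=cv2.imread("pics/w1.png");
```

```text
t 13.9 pos [ 0.4688 -0.0513  0.2329] F [0.3 0.5 0.6] gw 0.648
tool x,y,z [[0.001, -0.001, -1.0], [-0.186, -0.983, 0.001], [-0.983, 0.186, -0.001]]
units [-0.68 -0.01 -0.81] turn deg 0.0
tcp in fixture mm [-125.3   -0.3]
wrist bolt_tab 0.57 [ 89.3 299.5] [-0.0362 -0.0351]
wrist pad_top 0.85 [135.4 211.1] [-0.0744  0.0342]
top lamp_centre 0.55 [144.1 292.9] [ 0.0954 -0.0039]
scene bolt_tab 0.66 [182.7 204. ] [-0.0238 -0.0372]
scene pad_top 0.81 [185.3 236.4] [-0.0672  0.0306]
scene lamp_centre 0.59 [233.9 200.7] [0.1066 0.0006]
```

View pics/cmp.png

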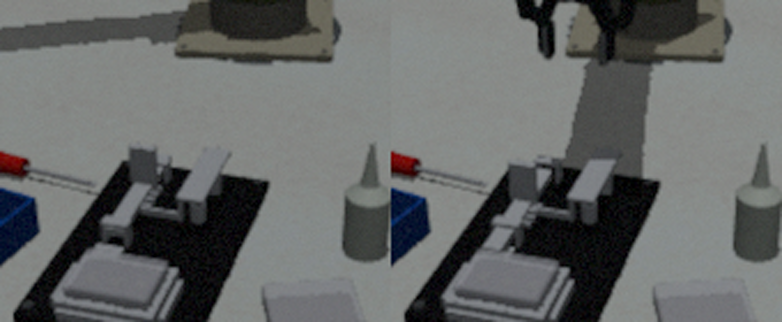

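View pics/wrist_end.png

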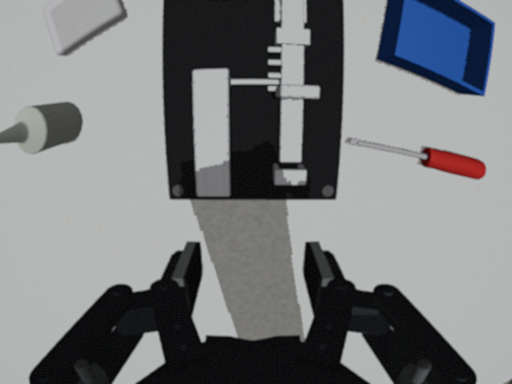

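Run:
```python
from h import *
g=lambda n:cv2.imread(f"pics/{n}.png",0).astype(np.float32)
ref=g("scene0")
for pt,nm,w in [((-.03,.035,.058),"bar end",(9,13)),((.1,0,.03),"lamp",(20,26))]:
    r,c=np.round(project("scene",fx(p0,*pt))).astype(int)
    T=ref[r-w[0]:r+w[0],c-w[1]:c+w[1]]
    for n in ("s2","s4","s6","scene_end"):
        S=g(n)[r-w[0]-6:r+w[0]+6,c-w[1]-6:c+w[1]+6]
        m=cv2.matchTemplate(S,T,cv2.TM_CCOEFF_NORMED);_,v,_,l=cv2.minMaxLoc(m); x,y=l
        sub=lambda a,b,d:(a-d)/(2*(a-2*b+d)+1e-9)
        dy=sub(m[y-1,x],v,m[y+1,x]) if 0<y<m.shape[0]-1 else 0
        print(nm,n,round(v,2),"drow",round(y-6+dy,2),"dcol",x-6)
print("8mm =",project("scene",fx(p0,-.03,.035,.05))-project("scene",fx(p0,-.03,.035,.058)))
```

```text
bar end s2 0.99 drow 0.05 dcol 0
bar end s4 0.9 drow 3.05 dcol 0
bar end s6 0.82 drow 3.7 dcol 0
bar end scene_end 0.99 drow -0.01 dcol 0
lamp s2 1.0 drow -0.01 dcol 0
lamp s4 0.99 drow 0.03 dcol 0
lamp s6 0.94 drow -0.01 dcol 0
lamp scene_end 0.94 drow -0.01 dcol 0
8mm = [2.7933292  0.06745551]
```

The catch bar is back up to its start height (row shift 0.0, against about 3 px while pressed). The lamp hasn't moved, and the bolt is about 36–38 mm along, against its stop.

```bash
python3 -c "
from workcell import manip
print(manip.hand_in())"
```

```text
the job is handed in; nothing more can be done
None
```

The bolt is fully home and the catch has sprung back up to lock it. I handed the job in at about 14 s on the robot's clock.

**What I did:** With the gripper partly open (about 55 mm), I pressed the catch bar down onto its stop with one fingertip. Keeping it down, I slid along +x so the other fingertip pushed the tab until the bolt hit its stop. I then lifted straight up, backed off and moved clear.

**Last checks:**
- **Bolt:** the wrist camera put the tab at x = -38 mm while it was held and -36 mm after release. It started at -75 mm, so it travelled about 37–39 mm, which is 36 mm within measuring error. On the last two pushes the force rose while the arm barely moved, so the bolt was on its stop.
- **Catch:** in the scene camera the bar is back at its start height (0.0 px shift). It was about 3 px lower while pressed, where 8 mm should show as 2.8 px.
- **Lamp:** its shift in the scene picture is 0.0 px. The things standing around look unmoved by eye.
- **Robot:** nothing was touching at the end, with a wrist force of about 0.8 N. The highest wrist force I read was about 45 N, between the fingertips and the fixture.

**Disagreements:**
- The scene camera put positions along x about 7–12 mm farther out than the wrist camera (tab at -24 mm). It read about 12 mm too far for the fixture at the start too, so I relied on the wrist and top cameras.
- The top camera's network did not find the tab or the catch bar in the final picture.
- The push stuck and slipped a little over the last few millimetres before the stop.

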